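# Put the parts stripped from a servo drive into their foam-lined trays

## Task

The servo drive on the bench is being stripped for repair. Put each of its four parts into the tray whose cut-out matches it: the power module, the capacitor (standing upright as it is now), the cooling fan (same side up) and the cartridge fuse, which still sits in the drive's clips and comes out by rolling it sideways past the springy jaws. Set them down without dropping them, and leave each one sitting fully down in its pocket.

Things in the scene. Friction and masses are not known exactly. Their poses are not given: they have to be found in the camera images.
- module: Power module: beige block on a steel base plate, brass pins on top; 100 (x; beige part 92) x 45 (y) x 20 mm high plus 4 mm pins, 0.16 kg, lying flat, loose. Origin: centre of the underside; x along its length, z up. Goes in tray_module, either way round.
- capacitor: Electrolytic capacitor: upright blue cylinder with a silver top, diameter 35 mm, 50 mm high, about 0.07 kg, loose. Origin: centre of the underside; z along its axis, up. To go in tray_capacitor.
- fan: Cooling fan: black square frame with a round opening, blades and a hub with a white label, 50 x 50 x 20 mm high, about 0.045 kg, lying flat, loose. Origin: centre of the underside; x and y parallel to its sides, z up. To go in tray_fan, in any of the four turns.
- fuse: Cartridge fuse: white ceramic cylinder, silver end caps, red band round the middle; diameter 22, length 85 mm, 0.09 kg; starts level in the drive's two clips, centre 50 mm above the bench. Origin: its centre, so 11 mm above what it lies on; x along its axis. Middle 59 mm free between the clips; grip it there. Goes in tray_fuse, either way round.
- drive: Opened drive, fixed: heatsink, green board, 150 (x) x 100 (y) mm, 66 mm high. Origin: centre of underside; +y is the side with the terminal block, nearest the robot. Fuse starts at (0,-10,50) mm along x; clips at x=+-34; beside it all under 30 mm high for |x|<28. Its -y jaws are rigid hooks (a pull straight up jams), +y jaws springy leaves: push it 12 mm to +y, rising 0-2 mm (10 N), then lift.
- tray_module: Fixed open tray, charcoal rim, black foam over pink: its pocket shows as a pink shape. 130 (x) x 96 (y) mm; rim 16, black foam 15, pink pocket floor 9 mm above the underside. Origin: centre of the underside, under the pocket's centre. Pocket: rectangle 110 (x) x 55 (y) mm.
- tray_capacitor: Fixed open tray, charcoal rim, black foam over pink: its pocket shows as a pink shape. 130 (x) x 96 (y) mm; rim 16, black foam 15, pink pocket floor 9 mm above the underside. Origin: centre of the underside, under the pocket's centre. Pocket: round, diameter 47 mm.
- tray_fan: Fixed open tray, charcoal rim, black foam over pink: its pocket shows as a pink shape. 130 (x) x 96 (y) mm; rim 16, black foam 15, pink pocket floor 9 mm above the underside. Origin: centre of the underside, under the pocket's centre. Pocket: square 62 x 62 mm, sides along x and y.
- tray_fuse: Fixed open tray, charcoal rim, black foam over pink: its pocket shows as a pink shape. 130 (x) x 96 (y) mm; rim 16, black foam 15, pink pocket floor 9 mm above the underside. Origin: centre of the underside, under the pocket's centre. Pocket: a cross: 95 (x) x 32 (y) mm for the fuse lying along x, and a finger notch 44 (x) x 90 (y) mm of the same depth across its middle.
There are look-alikes about, which are no part of the job. There is more than one size of the fan; the one meant has the size given above.

How it is judged:
By the outcome, as a careful person would: the job done as asked, in the order asked, and still so for the second after the job is handed in, with the robot touching nothing.
It also fails if it takes over 120 s, if anything falls off the work surface, if the arm or the gripper's body presses on something with over 40 N, if the wrist force passes 120 N, or if a joint passes its speed limit or range.

## Robot

A 6-joint arm with a two-finger parallel gripper is mounted at the origin on the work surface. World frame = base frame: x ahead of the robot, y to its left, z up, the work surface at z = 0. Lengths are in m, angles in degrees, forces in N, time in s.
With the tool pointing down it reaches from about 0.325 to 0.9 m from the base axis. Payload 3.5 kg.
Tool frame: the origin (TCP) lies at the very end of the fingers, on their centre line; the grasp point (between the pads) lies 19 mm behind it (r.hold_point_z is the distance from the TCP to the grasp point, in m); z points along the fingers, y is the line along which they close (so a half turn about z gives the same grasp; the last joint's range is limited). The gripper opens to 85 mm and grips with 20 to 120 N. Pads are 22 mm wide; open, the fingers measure 114 mm over their backs; the gripper's body (76 mm by 85 mm) begins 54 mm behind the grasp point. The pads swing forward as they close: fully open they stand 13 mm farther back than shut.
Start: joints at [68.904, 15.837, -1.513, 72.651, 0, 84.076], TCP at [0.164, 0.603, 0.231] pointing down, gripper open.
Joint ranges: [-178.77, 178.77], [-48.84, 107.48], [-61.69, 71.31], [-111.58, 123.2], [-90, 87.43], [-180, 180]. Speed limits (degrees/s): [147.25, 147.25, 180, 180, 180, 180].

## Interface

Orientations are given as [roll, pitch, yaw] about the fixed x, y, z axes, in that order (R = Rz(yaw) Ry(pitch) Rx(roll)).
In Python, from cell import r gives the robot as it stands.
- The arm moves only by the tool drive_tool, never from a script. Its argument "commands" is a list that holds one entry, the list of rows, each a list of 5 numbers: the finger opening in mm, from 0 to 85.4, then the shift along the tool's x, y, z in units of 30 mm (1.0 is 30 mm), then the turn about the tool's z in rad. A call has 1 to 12 rows; each row is the pose to reach, as a shift and turn from the pose commanded when the call began, along the tool's axes at that moment; what a row does not reach only later rows make up. A row lasts 1/8 s, in which the tool goes at most 62.5 mm and 10.7 degrees, less where a joint would pass 70% of its speed; a pose out of reach is approached as far as the arm can. A call with a gripper value outside its range is refused whole. The fingers move at their own pace and stop on an object; "grip_force" is the grip in N (left out, the last holds). Time passes only in rows, so rows that repeat a pose let the fingers close. It gives the time, the measured TCP pose, the force, the opening and the grip force at its end, in the units of the state.
- r.sense(): the state, without advancing time (a new reading comes with each control period).
- r.read_camera(name): name is "scene" or "side" or "wrist"; returns a dict with "img" (480x640x3 uint8, red, green, blue), "range_z" (480x640 float32, m along the optical axis (not along the pixel's ray), 0 where there is no reading), "K" (3x3 intrinsics, pixels), "k1" (the pictures are not rectified: a ray, as slopes to the right and down, at radius r is drawn at 1 + k1 r^2 times it, then the intrinsics apply), "R" (3x3) and "t" (3): a world point X has camera coordinates R X + t; the wrist camera has in their place "mount" (4x4, takes a point from camera to tool coordinates, whose origin is the TCP and whose axes are the flange's). Camera axes: x right, y down, z forward; pixel columns grow to the right and rows downward; lengths in m; the calibration is good to about 2 mm. A picture is of the moment at which its call begins: read the wrist's pose just before it.
- r.close_job(): hands the job in; it is judged then, once.
The state is a dict: "time_s": time; "q": joint angles; "joint_velocities": joint speeds; "joint_torque": joint torques, N m; "tcp_pos": TCP position; "orientation": TCP orientation; "contact_force": force on the tool from outside, world axes, zero at the start; "wrist_torque": the same for the moment, N m; "opening": finger opening in m; "gripper_force": force on a finger pad.
Only numpy, scipy, OpenCV 4.12 (cv2) and the standard library are available. Lean on these libraries where they do the work, as an engineer would, in place of code of your own. Each camera call takes 0.05 s, during which the arm holds its last target. There are 200 camera calls.

## Working session

There is one attempt and no reset: what is moved stays moved. The work goes in short steps, Python scripts to look and compute and a tool call to move; the robot and the scene stay as the last step left them, time stands still between calls to the robot, and variables do not carry over. Pictures are saved under pics/ and viewed, at most 14 in all, crops included, and the job is handed in when it is done.

Besides the shell and the picture viewer there is one more tool, called after "Call:" as name([rows], argument=value, ...), one row to a line, values as JSON. drive_tool: Moves the arm, as the interface text tells. Its arguments: {"type":"object","properties":{"commands":{"type":"array","items":{"type":"array","items":{"type":"array","items":{"type":"number"}}}},"grip_force":{"type":"number"}},"required":["commands"]}

```bash
mkdir -p pics; ls
cat > h.py <<'E'
import numpy as np,cv2
from cell import r
from scipy.spatial.transform import Rotation as Ro
def cam(n):
    s=r.sense(); c=r.read_camera(n)
    if n=='wrist':
        T=np.eye(4);T[:3,:3]=Ro.from_euler('xyz',s['orientation'],degrees=True).as_matrix();T[:3,3]=s['tcp_pos']
        c['Twc']=T@np.array(c['mount'])
    else:
        T=np.eye(4);T[:3,:3]=c['R'];T[:3,3]=c['t'];c['Twc']=np.linalg.inv(T)
    return c
def rays(c):
    h,w=c['img'].shape[:2];K=np.array(c['K'])
    u,v=np.meshgrid(np.arange(w),np.arange(h))
    d=np.stack([(u-K[0,2])/K[0,0],(v-K[1,2])/K[1,1]],-1);x=d.copy()
    for _ in range(8): x=d/(1+c['k1']*(x**2).sum(-1,keepdims=True))
    return x
def cloud(c):
    x=rays(c);z=c['range_z'][...,None]
    P=np.concatenate([x*z,z],-1)
    P=P@c['Twc'][:3,:3].T+c['Twc'][:3,3]
    P[c['range_z']==0]=np.nan
    return P
def save(c,n): cv2.imwrite('pics/'+n,c['img'][...,::-1])
E
python3 - <<'E'
from h import *
s=r.sense();print(s['tcp_pos'],s['orientation'],s['contact_force'],s['opening'],r.hold_point_z)
for n in('scene','side','wrist'):
    c=cam(n);save(c,n+'0.png');np.savez('pics/'+n+'0.npz',**c,P=cloud(c));print(n,c['Twc'].round(3).tolist(),c['k1'],np.array(c['K'])[0,0])
E
```

```text
pics
[0.16327877 0.60248383 0.23012624] [-1.79872075e+02 -1.40100739e-02  1.64827832e+02] [0.46119971 0.62558935 0.30868486] 0.08534082546708634 0.0187
scene [[-0.313, 0.684, -0.659, 1.163], [0.95, 0.23, -0.212, 0.231], [0.006, -0.692, -0.722, 0.883], [0.0, 0.0, 0.0, 1.0]] -0.07305401597845906 618.0328270473353
side [[0.859, -0.388, 0.334, 0.127], [-0.512, -0.645, 0.568, -0.519], [-0.004, -0.659, -0.752, 0.759], [0.0, 0.0, 0.0, 1.0]] -0.15038091820076582 510.09750978809967
wrist [[0.262, 0.923, 0.282, 0.092], [0.965, -0.25, -0.078, 0.623], [-0.002, 0.293, -0.956, 0.373], [0.0, 0.0, 0.0, 1.0]] -0.06162766363513174 396.82461467986286
```

View pics/scene0.png

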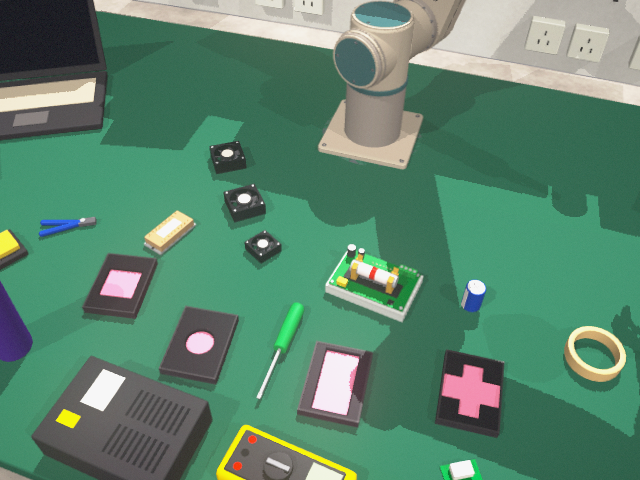

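View pics/side0.png

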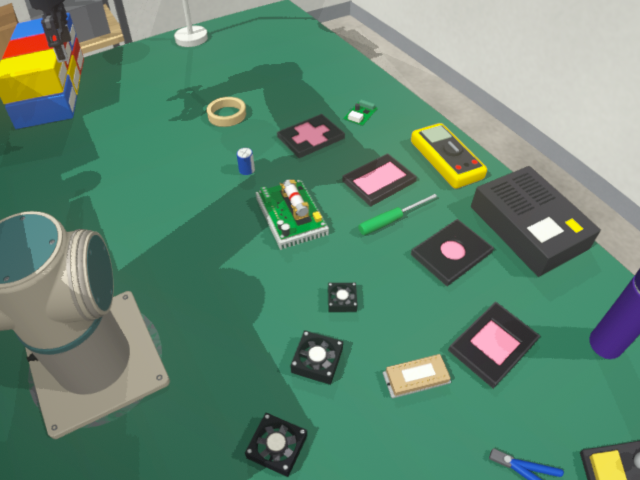

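The scene picture shows fan candidates at (227,156), (244,202) and (263,246). The module is at (170,232), the capacitor at (474,296) and the drive at (375,285). The trays are fan (120,285), capacitor (200,343), module (336,382) and fuse (471,391).

```bash
cat > meas.py <<'E'
from h import *
def rect(pts):
    (c,(a,b),t)=cv2.minAreaRect((pts*1000).astype(np.float32))
    if a<b: a,b,t=b,a,t+90
    return np.round(c,1),round(a,1),round(b,1),round((t+90)%180-90,1)
d=np.load('pics/scene0.npz');e=np.load('pics/side0.npz')
S={'fanA':(227,156,28,.012,.03),'fanB':(244,202,30,.012,.03),'fanC':(263,246,28,.01,.03),'module':(170,232,36,.014,.03),'cap':(474,296,28,.04,.06),'drive':(375,285,60,.01,.08)}
D={'fanA':(276,443,40),'fanB':(318,356,36),'fanC':(342,296,24),'module':(418,375,42),'cap':(245,161,22),'drive':(292,212,50)}
def go(f,n,u,v,w,lo,hi,mask=None):
    P=f['P'][v-w:v+w,u-w:u+w].reshape(-1,3);m=(P[:,2]>lo)&(P[:,2]<hi)
    if mask is not None:m&=mask[v-w:v+w,u-w:u+w].ravel()
    Q=P[m];z=np.percentile(Q[:,2],[5,50,95]).round(4)
    # largest blob on 2 mm grid
    g=((Q[:,:2]-Q[:,:2].min(0))/.003).astype(int);im=np.zeros(g.max(0)+1,np.uint8);im[g[:,0],g[:,1]]=1
    k,l,st,_=cv2.connectedComponentsWithStats(im);b=1+np.argmax(st[1:,4]);Q=Q[l[g[:,0],g[:,1]]==b]
    print(n,rect(Q[:,:2]),z,len(Q))
for n,(u,v,w,lo,hi) in S.items():
    go(d,n,u,v,w,lo,hi); u,v,w=D[n]; go(e,n+' side',u,v,w,lo,hi)
for f,T in((d,{'t_fan':(120,285),'t_cap':(200,343),'t_mod':(336,382),'t_fuse':(471,391)}),(e,{'t_fan':(495,342),'t_cap':(452,250),'t_mod':(380,179),'t_fuse':(311,134)})):
    im=f['img'].astype(int);pk=((im[...,0]-im[...,1])>40)&(im[...,2]-im[...,1]>8)
    for n,(u,v) in T.items():
        go(f,n+' pocket',u,v,42,0,.03,pk); go(f,n+' outer',u,v,52,.011,.025)
E
python3 meas.py
python3 - <<'E'
import cv2
a=cv2.imread('pics/scene0.png')[130:270,140:300];b=cv2.imread('pics/side0.png')[150:250,230:350]
cv2.imwrite('pics/crop1.png',cv2.hconcat([cv2.resize(a,(400,350),interpolation=2),cv2.resize(b,(400,350),interpolation=2)]))
E
```

```text
fanA (array([ 204.8, -276.8]), 79.3, 68.5, 35.4) [0.0141 0.025  0.0294] 687
fanA side (array([ 201.5, -278. ]), 70.0, 69.4, 35.6) [0.0145 0.0248 0.0282] 2008
fanB (array([ 327.4, -185.7]), 76.2, 68.6, 41.3) [0.0139 0.0252 0.0292] 880
fanB side (array([ 325.4, -185.4]), 70.7, 68.4, 40.9) [0.014  0.0246 0.0281] 1594
fanC (array([ 427. , -106.4]), 54.7, 52.2, 57.7) [0.0111 0.0192 0.023 ] 611
fanC side (array([ 424.1, -107.2]), 52.6, 49.3, 58.5) [0.0112 0.0178 0.0208] 653
module (array([ 448.7, -295.3]), 94.8, 50.1, -15.8) [0.0153 0.0207 0.0243] 877
module side (array([ 445.5, -296. ]), 92.9, 46.3, -16.5) [0.0156 0.0195 0.0219] 1563
cap (array([433.3, 294.4]), 36.8, 34.8, 17.4) [0.0424 0.0521 0.0547] 332
cap side (array([430. , 292.9]), 36.6, 32.9, 63.2) [0.0417 0.0497 0.0523] 183
drive (array([450.2, 119.4]), 151.6, 104.5, 81.5) [0.0163 0.0281 0.0616] 4046
drive side (array([445.3, 118.1]), 152.7, 101.0, 81.5) [0.017  0.0258 0.0597] 2896
t_fan pocket (array([ 596.8, -318.5]), 68.5, 64.1, 9.5) [0.0091 0.0116 0.0175] 386
t_fan outer (array([ 595.9, -317.5]), 134.8, 99.5, 9.5) [0.0117 0.01
[... 483 characters left out ...]
7) [0.0114 0.0161 0.0194] 3525
t_fan pocket (array([ 593.4, -318.7]), 67.4, 63.5, 10.8) [0.0065 0.0087 0.0122] 1189
t_fan outer (array([ 594.2, -318.1]), 133.4, 97.4, 10.6) [0.012  0.0147 0.0172] 2747
t_cap pocket (array([ 665.1, -124.7]), 47.9, 46.7, -44.4) [0.0056 0.0081 0.0114] 364
t_cap outer (array([ 663.7, -125.9]), 135.5, 98.2, 6.8) [0.012  0.0144 0.0183] 2317
t_mod pocket (array([662. , 110.9]), 117.3, 61.3, 5.9) [0.0064 0.0087 0.0114] 855
t_mod outer (array([661.3, 111.7]), 135.5, 101.0, 4.6) [0.0119 0.0151 0.0237] 1085
t_fuse pocket (array([610.6, 321.3]), 91.9, 79.9, 49.4) [0.0061 0.0089 0.0144] 527
t_fuse outer (array([609.8, 319.6]), 133.8, 100.9, 3.7) [0.0116 0.0144 0.0176] 883
```

View pics/crop1.png

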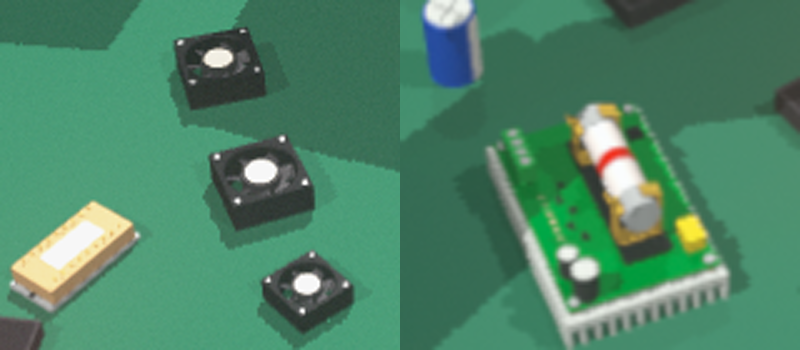

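The three fan candidates are (227,156) at about 70 mm, (244,202) at about 70 mm, and (263,246) at about 52 x 50 mm and 18–20 mm high. The crop shows the last one clearly smaller, so it is the 50 mm fan. The fuse in the drive has its red band in the middle, and the module is unambiguous.

```bash
cat > plan.py <<'E'
import sys
from h import *
def plan(*W):
    s=r.sense();p=np.array(s['tcp_pos'])*1000;ps=s['orientation'][2]
    print('tcp',p.round(1),'yaw',round(ps,1),'open',round(s['opening']*1000,1),'F',np.round(s['contact_force'],1),'t',round(s['time_s'],1))
    R=Ro.from_euler('xyz',s['orientation'],degrees=True).as_matrix()
    for x,y,z,yaw in W:
        print((x,y,z,yaw),'->',((R.T@(np.array([x,y,z])-p))/30).round(3),'turn',round(np.radians((ps-yaw+180)%360-180),3))
if __name__=='__main__':
    a=[float(v) for v in sys.argv[1:]];plan(*[a[i:i+4] for i in range(0,len(a),4)])
E
python3 plan.py 470 100 180 163.9 447 -296 180 163.9
python3 - <<'E'
from h import *
c=np.load('pics/wrist0.npz');P=c['P'];s=r.sense()
R=Ro.from_euler('xyz',s['orientation'],degrees=True).as_matrix();Q=(P-s['tcp_pos'])@R*1000
m=(c['range_z']>0)&(c['range_z']<.2)&(np.abs(Q[...,0])<20)
print(m.sum(),np.array(c['mount']).round(3).tolist())
for sg in(-1,1):
    q=Q[m&(np.sign(Q[...,1])==sg)&(np.abs(Q[...,1])<70)];print(len(q),np.percentile(q,[0,2,50,98,100],axis=0).round(1).tolist() if len(q) else 0)
E
```

```text
tcp [163.4 602.6 230.4] yaw 164.8 open 85.3 F [-0.8  0.3  0.3] t 0.1
(470.0, 100.0, 180.0, 163.9) -> [-14.25  -13.492   1.702] turn 0.016
(447.0, -296.0, 180.0, 163.9) -> [-16.965 -26.433   1.724] turn 0.016
56561 [[-0.001, -0.956, -0.293, 0.075], [1.0, -0.001, 0.0, 0.001], [-0.0, -0.293, 0.956, -0.143], [0.0, 0.0, 0.0, 1.0]]
27585 [[-13.1, -70.0, -95.2], [-7.9, -67.8, -92.4], [11.3, -42.2, -73.1], [18.1, -2.3, -22.3], [20.0, -0.0, -13.2]]
27781 [[-12.9, 0.1, -95.3], [-7.9, 2.4, -92.5], [11.2, 43.7, -73.9], [18.2, 68.5, -22.0], [20.0, 70.0, -12.6]]
```

View pics/wrist0.png

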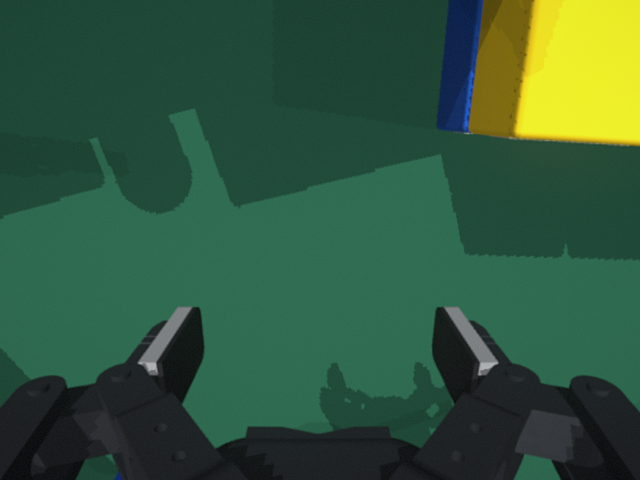

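The wrist view shows both fingertips, at about (188,310) and (450,310), standing 13 mm behind the TCP. I'll head for the module, with a waypoint in front of the base.

Call:
drive_tool([
  [[50,-14.25,-13.5,1.7,0.016],[50,-14.25,-13.5,1.7,0.016],[50,-14.25,-13.5,1.7,0.016],[50,-14.25,-13.5,1.7,0.016],[50,-14.25,-13.5,1.7,0.016],[50,-14.25,-13.5,1.7,0.016],[50,-14.25,-13.5,1.7,0.016],[50,-14.25,-13.5,1.7,0.016],[50,-14.25,-13.5,1.7,0.016],[50,-14.25,-13.5,1.7,0.016],[50,-14.25,-13.5,1.7,0.016],[50,-14.25,-13.5,1.7,0.016]],
])

```text
time_s: 1.65
tcp_pos: [0.4695, 0.1008, 0.18]
orientation: [180.0, -0.1, 163.9]
contact_force: [-0.8, 0.8, -0.7]
opening: 0.0498
gripper_force: 0.0
```

```bash
cat > tips.py <<'E'
from h import *
s=r.sense();c=cam('wrist');P=cloud(c)
R=Ro.from_euler('xyz',s['orientation'],degrees=True).as_matrix();Q=(P-s['tcp_pos'])@R*1000
o=s['opening']*500
m=(c['range_z']>0)&(np.abs(Q[...,0])<9)&(np.abs(np.abs(Q[...,1])-o-4)<7)&(Q[...,2]<8)&(Q[...,2]>-60)
print('open',2*o,'tip z',np.percentile(Q[m][:,2],[90,98,99.5,100]).round(1))
E
python3 tips.py; python3 plan.py 447 -296 120 163.9
```

```text
open 49.78555620651796 tip z [-11.1  -5.1  -3.8  -2.9]
tcp [469.4 101.2 180.2] yaw 164.0 open 50.3 F [0.9 0.5 0.6] t 1.7
(447.0, -296.0, 120.0, 163.9) -> [ -2.94  -12.93    2.003] turn 0.001
```

Call:
drive_tool([
  [[62,-2.94,-12.93,2.0,0.0],[62,-2.94,-12.93,2.0,0.0],[62,-2.94,-12.93,2.0,0.0],[62,-2.94,-12.93,2.0,0.0],[62,-2.94,-12.93,2.0,0.0],[62,-2.94,-12.93,2.0,0.0],[62,-2.94,-12.93,2.0,0.0],[62,-2.94,-12.93,2.0,0.0],[62,-2.94,-12.93,2.0,0.0],[62,-2.94,-12.93,2.0,0.0]],
])

```text
time_s: 2.95
tcp_pos: [0.4477, -0.295, 0.1205]
orientation: [180.0, -0.0, 164.0]
contact_force: [-0.1, -0.4, -0.6]
opening: 0.0618
gripper_force: 0.0
```

```bash
cat > top.py <<'E'
import sys
from h import *
from plan import plan
# usage: lo hi(mm) radius cx cy name -> rect of points in height band near (cx,cy)
def rect(pts):
    (c,(a,b),t)=cv2.minAreaRect((pts*1000).astype(np.float32))
    if a<b: a,b,t=b,a,t+90
    return np.round(c,1),round(a,1),round(b,1),round((t+90)%180-90,1)
lo,hi,rad,cx,cy=[float(v)/1000 for v in sys.argv[1:6]]
c=cam('wrist');P=cloud(c);save(c,sys.argv[6]+'.png');np.savez('pics/'+sys.argv[6]+'.npz',img=c['img'],P=P)
m=(P[...,2]>lo)&(P[...,2]<hi)&(np.hypot(P[...,0]-cx,P[...,1]-cy)<rad)
l,k=cv2.connectedComponentsWithStats(m.astype(np.uint8))[1:3];b=1+np.argmax(k[1:,4]);Q=P[l==b]
v,u=np.nonzero(l==b);print(rect(Q[:,:2]),'z',np.percentile(Q[:,2]*1000,[5,50,95]).round(1),'n',len(Q),'px',u.min(),u.max(),v.min(),v.max())
plan()
E
python3 top.py 14 26 80 447 -296 w1
```

```text
(array([ 446.6, -295. ]), 91.7, 44.8, -17.5) z [19.3 20.5 21.7] n 9556 px 281 353 164 301
tcp [ 447.7 -295.2  120.5] yaw 164.0 open 61.9 F [ 0.2 -0.3  0.5] t 3.0
```

Call:
drive_tool([
  [[62,0.03,0,2.0,0.017],[62,0.03,0,3.0,0.017],[62,0.03,0,3.5,0.017],[62,0.03,0,3.81,0.017],[62,0.03,0,3.81,0.017],[40,0.03,0,3.81,0.017],[40,0.03,0,3.81,0.017],[40,0.03,0,3.81,0.017],[40,0.03,0,3.81,0.017],[40,0.03,0,3.81,0.017]],
], grip_force=40)

```text
time_s: 4.25
tcp_pos: [0.4478, -0.2975, 0.0075]
orientation: [-179.9, 0.2, 162.9]
contact_force: [-0.1, 0.4, 6.1]
opening: 0.0442
gripper_force: 42.8
```

```bash
python3 plan.py 447 -296 110 163 662 112 110 185
```

```text
tcp [ 447.8 -297.5    7.5] yaw 162.9 open 44.2 F [-0.1  0.4  6.1] t 4.2
(447.0, -296.0, 110.0, 163.0) -> [ 0.03   0.036 -3.417] turn -0.001
(662.0, 112.0, 110.0, 185.0) -> [-2.83  15.14  -3.425] turn -0.385
```

Call:
drive_tool([
  [[40,0,0,-1,0],[40,0,0,-3,0],[40,-0.6,3.0,-3.4,-0.15],[40,-1.0,5.0,-3.4,-0.3],[40,-1.5,8.0,-3.4,-0.385],[40,-2.0,10.0,-3.4,-0.385],[40,-2.83,15.14,-3.4,-0.385],[40,-2.83,15.14,-3.4,-0.385],[40,-2.83,15.14,-3.4,-0.385],[40,-2.83,15.14,-3.4,-0.385],[40,-2.83,15.14,-3.4,-0.385],[40,-2.83,15.14,-3.4,-0.385]],
])

```text
time_s: 5.75
tcp_pos: [0.6599, 0.1116, 0.1074]
orientation: [-180.0, -0.1, -175.1]
contact_force: [-0.3, -1.1, -2.5]
opening: 0.0438
gripper_force: 41.9
```

```bash
python3 plan.py 662 112 60 185
python3 - <<'E'
from h import *
c=cam('wrist');save(c,'w2.png');P=cloud(c);s=r.sense()
R=Ro.from_euler('xyz',s['orientation'],degrees=True).as_matrix();Q=(P-s['tcp_pos'])@R*1000
im=c['img'].astype(int)
# module pts in tool frame: near tcp depth, beige/white
m=(np.abs(Q[...,2]+14)<6)&(np.abs(Q[...,1])<21)&(np.abs(Q[...,0])<70)
q=Q[m];print(np.percentile(q,[0.5,2,50,98,99.5],axis=0).round(1).tolist(),len(q))
# pink pocket in world
pk=((im[...,0]-im[...,1])>40)&(im[...,2]-im[...,1]>8)&(P[...,2]<.02)
print(pk.sum(),np.percentile(P[pk],[1,50,99],axis=0).round(4).tolist())
E
```

```text
tcp [659.9 111.6 107.4] yaw -175.1 open 43.8 F [-0.3 -1.1 -2.5] t 5.8
(662.0, 112.0, 60.0, 185.0) -> [-0.076  0.007  1.579] turn -0.001
[[-43.7, -20.8, -17.1], [-41.7, -20.3, -15.4], [9.0, -0.1, -12.8], [46.7, 20.1, -11.4], [47.3, 20.8, -9.7]] 25735
6705 [[0.593, 0.082, 0.0079], [0.6172, 0.291, 0.0095], [0.6594, 0.3271, 0.0159]]
```

View pics/w2.png

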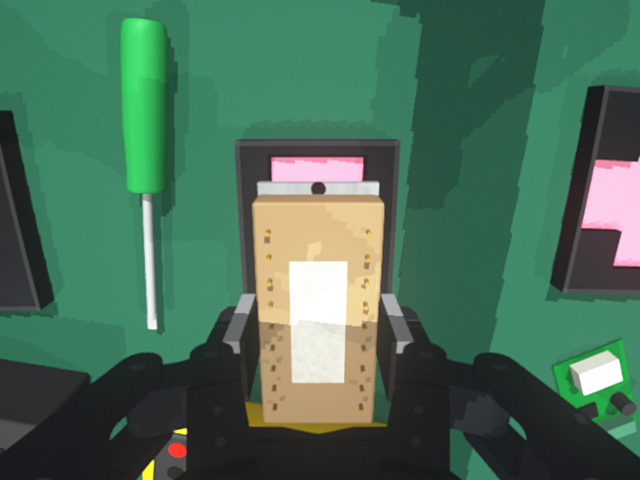

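The module hangs level and centred between the fingers, its near end about 2 mm off centre. The module pocket shows beyond it at (318,170), aligned.

Call:
drive_tool([
  [[40,-0.13,0,1.0,0],[40,-0.13,0,2.0,0],[40,-0.13,0,2.6,0],[40,-0.13,0,2.8,0],[40,-0.13,0,2.9,0],[40,-0.13,0,2.96,0],[40,-0.13,0,3.0,0],[40,-0.13,0,3.04,0],[40,-0.13,0,3.04,0]],
])

```text
time_s: 6.92
tcp_pos: [0.6649, 0.1133, 0.0169]
orientation: [-180.0, 0.0, -175.0]
contact_force: [0.1, 0.1, -1.9]
opening: 0.0442
gripper_force: 41.9
```

Call:
drive_tool([
  [[40,0,0,0.03,0],[40,0,0,0.06,0],[40,0,0,0.06,0]],
])

```text
time_s: 7.3
tcp_pos: [0.6651, 0.1133, 0.0165]
orientation: [-180.0, 0.0, -175.0]
contact_force: [-3.5, 0.4, 5.1]
opening: 0.0442
gripper_force: 42.8
```

Call:
drive_tool([
  [[56,0,0,0.0,0],[56,0,0,0.0,0],[56,0,0,0.0,0],[56,0,0,-1,0],[56,0,0,-3,0],[56,0,0,-4.5,0],[56,0,0,-4.5,0]],
])

```text
time_s: 8.18
tcp_pos: [0.6689, 0.1135, 0.1557]
orientation: [-180.0, 0.6, -175.0]
contact_force: [-0.6, 0.6, -1.2]
opening: 0.0561
gripper_force: 0.0
```

```bash
python3 top.py 22 35 80 662 112 w3; python3 plan.py 432 294 130 160
python3 - <<'E'
from h import *
for n in('scene','side'):
    c=cam(n);P=cloud(c);m=(np.abs(P[...,0]-.662)<.07)&(np.abs(P[...,1]-.112)<.05)&(P[...,2]>.02)&(P[...,2]<.045);print(n,np.percentile(P[m],[1,50,99],axis=0).round(4).tolist())
E
```

```text
(array([664., 114.]), 91.8, 45.2, 4.8) z [28.2 29.4 30.7] n 8126 px 285 351 151 278
tcp [666.9 113.3 152.8] yaw -175.0 open 56.1 F [-0.   0.8 -1.7] t 8.2
tcp [666.9 113.3 152.8] yaw -175.0 open 56.1 F [-0.   0.8 -1.7] t 8.2
(432.0, 294.0, 130.0, 160.0) -> [7.278 6.681 0.719] turn 0.436
scene [[0.604, 0.069, 0.0201], [0.6687, 0.1144, 0.0308], [0.7123, 0.148, 0.0348]]
side [[0.6152, 0.0877, 0.0204], [0.6586, 0.11, 0.0285], [0.7082, 0.1373, 0.0326]]
```

The module is seated: its top is at 29.4 mm, against 9+20 expected, and level. Next is the capacitor.

Call:
drive_tool([
  [[60,7.28,6.68,0.72,0],[60,7.28,6.68,0.72,0],[60,7.28,6.68,0.72,0],[60,7.28,6.68,0.72,0],[60,7.28,6.68,0.72,0],[60,7.28,6.68,0.72,0],[60,7.28,6.68,0.72,0],[60,7.28,6.68,0.72,0]],
])

```text
time_s: 9.32
tcp_pos: [0.4308, 0.2932, 0.1281]
orientation: [-180.0, -0.0, -175.1]
contact_force: [0.3, -0.4, -0.4]
opening: 0.0601
gripper_force: 0.0
```

```bash
python3 top.py 40 60 40 432 294 w4;python3 plan.py 431.5 294 20 185
```

```text
(array([431. , 295.4]), 34.8, 34.5, 2.2) z [46.6 50.6 51.8] n 2754 px 291 349 217 276
tcp [430.9 293.1 128.2] yaw -175.1 open 60.0 F [-0.   0.5 -0. ] t 9.4
tcp [430.9 293.1 128.2] yaw -175.1 open 60.0 F [-0.   0.5 -0. ] t 9.4
(431.5, 294.0, 20.0, 185.0) -> [-0.021  0.027  3.606] turn -0.002
```

Call:
drive_tool([
  [[60,0,0.05,2.0,0],[60,0,0.05,3.0,0],[60,0,0.05,3.5,0],[60,0,0.05,3.73,0],[60,0,0.05,3.73,0],[30,0,0.05,3.73,0],[30,0,0.05,3.73,0],[30,0,0.05,3.73,0],[30,0,0.05,3.73,0],[30,0,0.05,3.73,0],[30,0,0.05,3.73,0]],
], grip_force=30)

```text
time_s: 10.75
tcp_pos: [0.431, 0.2959, 0.0179]
orientation: [180.0, 0.2, -175.0]
contact_force: [-0.4, -0.6, 5.6]
opening: 0.0342
gripper_force: 30.1
```

```bash
python3 plan.py 431 295 140 185 664.5 -126 140 185
```

```text
tcp [431.  295.9  17.9] yaw -175.0 open 34.2 F [-0.4 -0.6  5.6] t 10.8
(431.0, 295.0, 140.0, 185.0) -> [-0.009 -0.026 -4.071] turn -0.0
(664.5, -126.0, 140.0, 185.0) -> [ -6.54  -14.684  -4.064] turn -0.0
```

Call:
drive_tool([
  [[30,0,0,-1,0],[30,0,0,-3,0],[30,-0.5,-1,-4,0],[30,-6.54,-14.68,-4,0],[30,-6.54,-14.68,-4,0],[30,-6.54,-14.68,-4,0],[30,-6.54,-14.68,-4,0],[30,-6.54,-14.68,-4,0],[30,-6.54,-14.68,-4,0],[30,-6.54,-14.68,-4,0],[30,-6.54,-14.68,-4,0],[30,-6.54,-14.68,-4,0]],
])

```text
time_s: 12.25
tcp_pos: [0.6631, -0.1266, 0.1358]
orientation: [179.9, -0.1, -175.1]
contact_force: [0.7, 0.4, -0.5]
opening: 0.0344
gripper_force: 30.2
```

```bash
python3 plan.py 664.5 -126 29 185
python3 - <<'E'
from h import *
c=cam('wrist');save(c,'w5.png');P=cloud(c);s=r.sense()
R=Ro.from_euler('xyz',s['orientation'],degrees=True).as_matrix();Q=(P-s['tcp_pos'])@R*1000
m=(Q[...,2]>-45)&(Q[...,2]<-20)&(np.abs(Q[...,1])<16)&(np.abs(Q[...,0])<30)
print(np.percentile(Q[m],[1,50,99],axis=0).round(1).tolist())
im=c['img'].astype(int);pk=((im[...,0]-im[...,1])>40)&(im[...,2]-im[...,1]>8)&(np.hypot(P[...,0]-.6645,P[...,1]+.126)<.04)
print(pk.sum(),np.percentile(P[pk],[1,50,99],axis=0).round(4).tolist())
E
```

```text
tcp [ 663.1 -126.6  135.8] yaw -175.1 open 34.4 F [ 0.7  0.4 -0.5] t 12.2
(664.5, -126.0, 29.0, 185.0) -> [-0.053  0.011  3.561] turn -0.001
[[-16.5, -15.4, -34.0], [3.3, -0.2, -32.6], [16.5, 15.3, -20.8]]
1237 [[0.6415, -0.1491, 0.0079], [0.6673, -0.1234, 0.0095], [0.6864, -0.1029, 0.1209]]
```

Call:
drive_tool([
  [[30,-0.04,0.02,1.5,0],[30,-0.04,0.02,2.5,0],[30,-0.04,0.02,3.2,0],[30,-0.04,0.02,3.4,0],[30,-0.04,0.02,3.5,0],[30,-0.04,0.02,3.56,0],[30,-0.04,0.02,3.6,0],[30,-0.04,0.02,3.6,0]],
])

```text
time_s: 13.3
tcp_pos: [0.6651, -0.1258, 0.0291]
orientation: [-180.0, 0.0, -175.0]
contact_force: [-0.8, -0.6, 0.6]
opening: 0.0342
gripper_force: 30.3
```

Call:
drive_tool([
  [[30,0,0,0.04,0],[30,0,0,0.07,0],[30,0,0,0.09,0],[30,0,0,0.09,0]],
])

```text
time_s: 13.8
tcp_pos: [0.6648, -0.1258, 0.0269]
orientation: [-180.0, 0.0, -175.0]
contact_force: [-1.9, 0.8, 5.5]
opening: 0.0342
gripper_force: 30.8
```

Call:
drive_tool([
  [[50,0,0,0,0],[50,0,0,0,0],[50,0,0,0,0],[50,0,0,-1,0],[50,0,0,-3,0],[50,0,0,-4,0],[50,0,0,-4,0]],
])

```text
time_s: 14.68
tcp_pos: [0.6674, -0.1264, 0.1497]
orientation: [-179.8, 0.4, -175.0]
contact_force: [0.4, 0.2, 0.6]
opening: 0.0501
gripper_force: 0.0
```

```bash
python3 top.py 45 75 40 665 -126 w6;python3 plan.py 425.5 -107 125 148
```

```text
(array([ 664.6, -124.9]), 34.7, 34.3, 0.2) z [52.5 59.5 60.7] n 2575 px 291 347 205 263
tcp [ 665.7 -125.9  147.1] yaw -175.0 open 49.9 F [-0.2 -0.6 -0.1] t 14.7
tcp [ 665.7 -125.9  147.1] yaw -175.0 open 49.9 F [-0.2 -0.6 -0.1] t 14.7
(425.5, -107.0, 125.0, 148.0) -> [7.922 1.326 0.715] turn 0.646
```

The capacitor is seated, with its top at 59.5 mm. Next is the fan.

Call:
drive_tool([
  [[66,7.92,1.33,0.72,0.646],[66,7.92,1.33,0.72,0.646],[66,7.92,1.33,0.72,0.646],[66,7.92,1.33,0.72,0.646],[66,7.92,1.33,0.72,0.646],[66,7.92,1.33,0.72,0.646],[66,7.92,1.33,0.72,0.646],[66,7.92,1.33,0.72,0.646]],
])

```text
time_s: 15.72
tcp_pos: [0.4259, -0.107, 0.1244]
orientation: [180.0, 0.0, 148.0]
contact_force: [1.0, 0.0, 0.6]
opening: 0.0661
gripper_force: 0.0
```

```bash
python3 top.py 12 26 45 425.5 -107 w7;python3 plan.py 425.5 -107 6 148
```

```text
(array([ 425.1, -106.1]), 50.8, 50.0, -30.7) z [13.  19.4 21.2] n 4661 px 277 355 194 271
tcp [ 425.7 -106.9  124.4] yaw 148.0 open 66.3 F [ 0.5 -0.4  0.3] t 15.8
tcp [ 425.7 -106.9  124.4] yaw 148.0 open 66.3 F [ 0.5 -0.4  0.3] t 15.8
(425.5, -107.0, 6.0, 148.0) -> [ 0.006 -0.007  3.947] turn 0.0
```

View pics/w7.png

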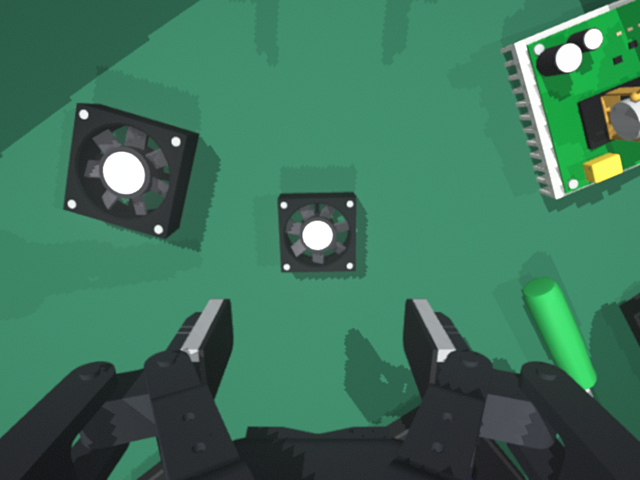

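The 50 mm fan sits at (317,235), squared up between the fingertips. The larger look-alike is at (130,170).

Call:
drive_tool([
  [[66,0.03,0.01,2.0,0],[66,0.03,0.01,3.2,0],[66,0.03,0.01,3.7,0],[66,0.03,0.01,3.98,0],[66,0.03,0.01,3.98,0],[44,0.03,0.01,3.98,0],[44,0.03,0.01,3.98,0],[44,0.03,0.01,3.98,0],[44,0.03,0.01,3.98,0],[44,0.03,0.01,3.98,0]],
], grip_force=25)

```text
time_s: 17.02
tcp_pos: [0.4249, -0.1063, 0.0059]
orientation: [180.0, 0.1, 148.0]
contact_force: [-2.0, 0.3, 6.1]
opening: 0.0529
gripper_force: 26.3
```

```bash
python3 plan.py 425 -106 110 148 595 -318 110 190
```

```text
tcp [ 424.9 -106.3    5.9] yaw 148.0 open 52.9 F [-2.   0.3  6.1] t 17.0
(425.0, -106.0, 110.0, 148.0) -> [-0.005  0.01  -3.47 ] turn -0.0
(595.0, -318.0, 110.0, 190.0) -> [-8.556 -2.977 -3.453] turn -0.733
```

Call:
drive_tool([
  [[44,0,0,-0.02,0],[44,0,0,-0.02,0],[44,0,0,-0.02,0],[44,0,0,-0.02,0]],
], grip_force=30)

```text
time_s: 17.52
tcp_pos: [0.4247, -0.1062, 0.0059]
orientation: [180.0, 0.1, 148.0]
contact_force: [0.3, 0.1, 6.6]
opening: 0.0526
gripper_force: 31.8
```

Call:
drive_tool([
  [[44,0,0,-0.3,0],[44,0,0,-1.0,0],[44,0,0,-3.4,0],[44,0,0,-3.4,0],[44,0,0,-3.4,0]],
])

```text
time_s: 18.15
tcp_pos: [0.4242, -0.106, 0.108]
orientation: [180.0, 0.1, 148.0]
contact_force: [-0.3, 0.8, -0.6]
opening: 0.0527
gripper_force: 31.9
```

```bash
cat > held.py <<'E'
from h import *
import sys
c=cam('wrist');save(c,sys.argv[1]+'.png');P=cloud(c);s=r.sense()
R=Ro.from_euler('xyz',s['orientation'],degrees=True).as_matrix();Q=(P-s['tcp_pos'])@R*1000
print('open',s['opening'],'tcp',s['tcp_pos'])
m=(np.abs(Q[...,1])<28)&(np.abs(Q[...,0])<45)&(np.abs(Q[...,2]+14)<12)
l,k=cv2.connectedComponentsWithStats(m.astype(np.uint8))[1:3];q=Q[l==1+np.argmax(k[1:,4])]
print(np.percentile(q,[1,50,99],axis=0).round(1).tolist(),len(q))
print('plane z(x,y)',np.linalg.lstsq(np.c_[q[:,:2],np.ones(len(q))],q[:,2],rcond=None)[0].round(3))
E
python3 held.py w8
```

```text
open 0.05244224270536515 tcp [ 0.42309771 -0.10551809  0.10675545]
[[-26.2, -25.5, -23.7], [1.3, 0.4, -14.3], [23.8, 27.5, -2.8]] 17895
plane z(x,y) [ 1.3000e-02 -3.0000e-03 -1.2965e+01]
```

View pics/w8.png

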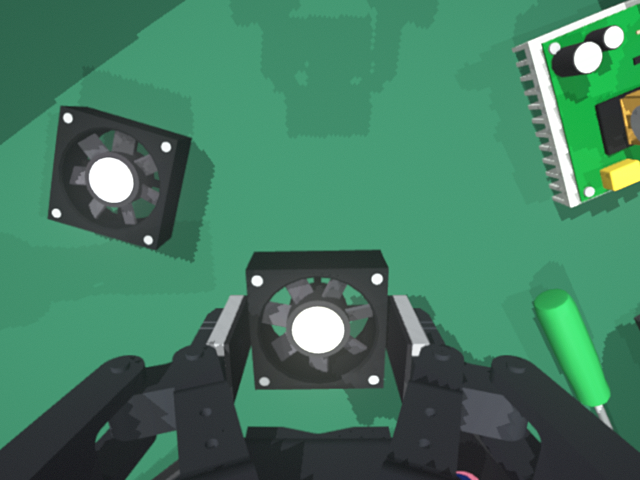

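The fan is held level, just slightly turned (its frame spans columns 247–387). Moving to its tray.

Call:
drive_tool([
  [[44,-8.56,-3.0,-0.1,-0.733],[44,-8.56,-3.0,-0.1,-0.733],[44,-8.56,-3.0,-0.1,-0.733],[44,-8.56,-3.0,-0.1,-0.733],[44,-8.56,-3.0,-0.1,-0.733],[44,-8.56,-3.0,-0.1,-0.733],[44,-8.56,-3.0,-0.1,-0.733],[44,-8.56,-3.0,-0.1,-0.733]],
])

```text
time_s: 19.2
tcp_pos: [0.5926, -0.3167, 0.1095]
orientation: [179.9, -0.1, -170.0]
contact_force: [0.4, 0.9, -0.2]
opening: 0.0525
gripper_force: 31.9
```

```bash
python3 held.py w9; python3 plan.py 594.8 -318.2 17 190;  python3 - <<'E'
from h import *
c=cam('side');P=cloud(c);im=c['img'].astype(int);pk=((im[...,0]-im[...,1])>40)&(im[...,2]-im[...,1]>8)&(np.hypot(P[...,0]-.595,P[...,1]+.318)<.05)
print(pk.sum(),np.percentile(P[pk],[1,50,99],axis=0).round(4).tolist())
E
```

```text
open 0.052741447969809334 tcp [ 0.59293077 -0.31698077  0.10998033]
[[-25.4, -25.5, -24.1], [2.0, 0.5, -12.6], [24.6, 27.6, -2.7]] 17638
plane z(x,y) [ 5.0000e-03 -1.0000e-03 -1.1601e+01]
tcp [ 592.9 -317.   110. ] yaw -170.0 open 52.7 F [ 1.2  0.9 -0.6] t 19.2
(594.8, -318.2, 17.0, 190.0) -> [-0.058 -0.054  3.099] turn 0.0
1199 [[0.5611, -0.3512, 0.0054], [0.5949, -0.318, 0.0088], [0.6284, -0.2846, 0.0147]]
```

Call:
drive_tool([
  [[44,-0.04,-0.04,1.5,0],[44,-0.04,-0.04,2.4,0],[44,-0.04,-0.04,2.8,0],[44,-0.04,-0.04,2.95,0],[44,-0.04,-0.04,3.03,0],[44,-0.04,-0.04,3.08,0],[44,-0.04,-0.04,3.11,0],[44,-0.04,-0.04,3.11,0]],
])

```text
time_s: 20.3
tcp_pos: [0.5955, -0.3195, 0.0175]
orientation: [-180.0, 0.0, -170.0]
contact_force: [0.0, -0.3, -1.1]
opening: 0.0528
gripper_force: 31.9
```

Call:
drive_tool([
  [[44,0,0.03,0.04,0],[44,0,0.03,0.07,0],[44,0,0.03,0.1,0],[44,0,0.03,0.1,0]],
])

```text
time_s: 20.8
tcp_pos: [0.5951, -0.3183, 0.015]
orientation: [180.0, -0.0, -170.0]
contact_force: [-1.2, 1.9, 5.0]
opening: 0.0525
gripper_force: 32.3
```

Call:
drive_tool([
  [[64,0,0,0,0],[64,0,0,0,0],[64,0,0,0,0],[64,0,0,-1,0],[64,0,0,-3,0],[64,0,0,-4.5,0],[64,0,0,-4.5,0]],
])

```text
time_s: 21.68
tcp_pos: [0.5985, -0.3206, 0.1548]
orientation: [-179.6, 0.4, -170.0]
contact_force: [-0.2, -0.8, -0.3]
opening: 0.064
gripper_force: 0.0
```

```bash
python3 top.py 20 34 45 595 -318 w10;python3 plan.py 457 117 130 81.5 540 -100 160 135
```

```text
(array([ 596.1, -317.5]), 50.8, 50.1, 11.2) z [21.  28.3 30.1] n 4227 px 286 358 185 257
tcp [ 596.8 -319.5  151.8] yaw -170.0 open 64.1 F [ 0.4 -1.4  0. ] t 21.7
tcp [ 596.8 -319.5  151.8] yaw -170.0 open 64.1 F [ 0.4 -1.4  0. ] t 21.7
(457.0, 117.0, 130.0, 81.5) -> [ 2.069 15.139  0.664] turn 1.893
(540.0, -100.0, 160.0, 135.0) -> [ 0.594  7.532 -0.302] turn 0.96
```

The fan is seated, with its frame top at 28–29 mm and centred. Next is the fuse.

Call:
drive_tool([
  [[44,2.07,15.14,0.66,-1.248],[44,2.07,15.14,0.66,-1.248],[44,2.07,15.14,0.66,-1.248],[44,2.07,15.14,0.66,-1.248],[44,2.07,15.14,0.66,-1.248],[44,2.07,15.14,0.66,-1.248],[44,2.07,15.14,0.66,-1.248],[44,2.07,15.14,0.66,-1.248],[44,2.07,15.14,0.66,-1.248],[44,2.07,15.14,0.66,-1.248],[44,2.07,15.14,0.66,-1.248],[44,2.07,15.14,0.66,-1.248]],
])

```text
time_s: 23.22
tcp_pos: [0.4556, 0.1173, 0.1292]
orientation: [180.0, -0.0, -98.6]
contact_force: [-0.6, 0.1, -0.0]
opening: 0.0441
gripper_force: 0.0
```

```bash
python3 plan.py 457.4 117.2 39 -98.5
python3 - <<'E'
from h import *
c=cam('wrist');save(c,'w11.png');P=cloud(c);im=c['img'].astype(int)
near=np.hypot(P[...,0]-.457,P[...,1]-.117)<.045
red=near&(im[...,0]>130)&(im[...,1]<80)&(P[...,2]>.045)
print('red',red.sum(),np.percentile(P[red],[3,50,97],axis=0).round(4).tolist())
w=near&(im.min(-1)>150)&(P[...,2]>.048)|red
l,k=cv2.connectedComponentsWithStats(w.astype(np.uint8))[1:3];Q=P[l==1+np.argmax(k[1:,4])]
print('white',len(Q),np.percentile(Q,[2,50,98],axis=0).round(4).tolist())
T=Q[Q[:,2]>np.percentile(Q[:,2],60)];m=T[:,:2].mean(0);_,_,v=np.linalg.svd(T[:,:2]-m);print(m,np.degrees(np.arctan2(v[0,1],v[0,0])))
E
```

```text
tcp [455.6 117.3 129.2] yaw -98.6 open 44.1 F [-0.6  0.1 -0. ] t 23.2
(457.4, 117.2, 39.0, -98.5) -> [-0.005 -0.059  3.008] turn -0.002
red 317 [[0.4476, 0.1136, 0.0532], [0.4619, 0.1181, 0.0587], [0.4684, 0.1228, 0.0619]]
white 4283 [[0.4443, 0.0773, 0.0523], [0.4569, 0.1127, 0.0599], [0.4697, 0.1575, 0.0621]]
[0.4571592  0.11502221] 81.29113207107139
```

View pics/w11.png

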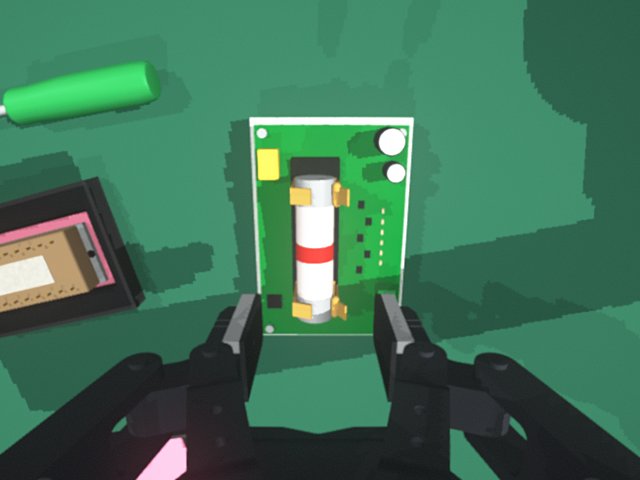

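The fuse lies between the clips with its red band at (316,254), and the springy leaves are on its right, at (341,194) and (340,312). Image right is tool +y, which is drive +y.

Call:
drive_tool([
  [[44,0,-0.05,1.5,0],[44,0,-0.05,2.3,0],[44,0,-0.05,2.7,0],[44,0,-0.05,2.99,0],[44,0,-0.05,2.99,0],[15,0,-0.05,2.99,0],[15,0,-0.05,2.99,0],[15,0,-0.05,2.99,0],[15,0,-0.05,2.99,0],[15,0,-0.05,2.99,0],[15,0,-0.05,2.99,0]],
], grip_force=60)

```text
time_s: 24.65
tcp_pos: [0.4579, 0.118, 0.0407]
orientation: [-179.9, 0.0, -98.5]
contact_force: [-1.0, -0.6, 6.3]
opening: 0.0198
gripper_force: 58.8
```

Call:
drive_tool([
  [[15,0,0.1,-0.03,0],[15,0,0.2,-0.03,0],[15,0,0.3,-0.04,0],[15,0,0.38,-0.05,0],[15,0,0.42,-0.05,0],[15,0,0.42,-0.05,0]],
])

```text
time_s: 25.4
tcp_pos: [0.449, 0.1194, 0.0411]
orientation: [-179.5, -0.0, -98.5]
contact_force: [13.1, -2.1, -14.2]
opening: 0.0196
gripper_force: 59.4
```

Call:
drive_tool([
  [[15,0,0.06,0.02,0],[15,0,0.12,0.02,0],[15,0,0.16,0.02,0],[15,0,0.16,0.02,0]],
])

```text
time_s: 25.9
tcp_pos: [0.4474, 0.1197, 0.0413]
orientation: [-179.1, -0.0, -98.6]
contact_force: [16.4, -3.6, -17.0]
opening: 0.0198
gripper_force: 59.4
```

Call:
drive_tool([
  [[15,0,0.06,0.0,0],[15,0,0.12,0.0,0],[15,0,0.16,0.0,0],[15,0,0.16,0.0,0]],
])

```text
time_s: 26.4
tcp_pos: [0.4455, 0.1201, 0.0424]
orientation: [-178.8, -0.0, -98.6]
contact_force: [19.7, -3.9, -14.6]
opening: 0.02
gripper_force: 60.2
```

Run:
```python
from h import *
c=cam('wrist')
cv2.imwrite('pics/c12.png',cv2.resize(c['img'][140:440,170:470,::-1],(600,600),interpolation=2))
```

```text
(no output)
```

View pics/c12.png

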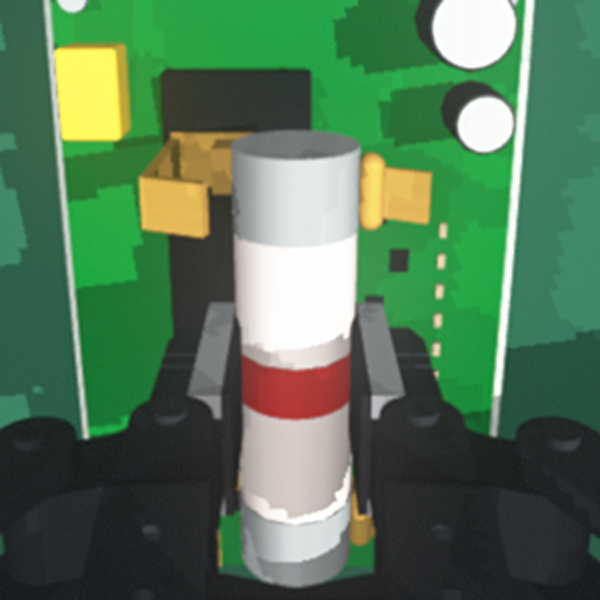

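The fuse is now clear of the rigid hook (hook lip at crop x=210, fuse edge at 233) and is bending the leaf at (372,190). Lifting now.

Call:
drive_tool([
  [[15,0,0.0,-0.1,0],[15,0,0.0,-0.2,0],[15,0,0.0,-0.3,0],[15,0,0.0,-0.4,0]],
])

```text
time_s: 26.95
tcp_pos: [0.4409, 0.1213, 0.0549]
orientation: [-179.4, 0.1, -98.5]
contact_force: [7.2, -0.8, 3.2]
opening: 0.0197
gripper_force: 62.1
```

Call:
drive_tool([
  [[15,0,0.0,-0.6,0],[15,0,0.0,-1.2,0],[15,0,0.0,-2.8,0],[15,0,0.0,-2.8,0],[15,0,0.0,-2.8,0]],
])

```text
time_s: 27.58
tcp_pos: [0.4333, 0.1212, 0.1356]
orientation: [179.9, -0.0, -98.5]
contact_force: [-0.9, -0.2, -1.5]
opening: 0.0197
gripper_force: 61.9
```

```bash
python3 plan.py 611 320 130 183.7
```

```text
tcp [433.3 121.2 135.6] yaw -98.5 open 19.7 F [-0.9 -0.2 -1.5] t 27.6
(611.0, 320.0, 130.0, 183.7) -> [-7.431 -4.877  0.173] turn 1.358
```

Call:
drive_tool([
  [[15,-7.43,-4.88,0.0,1.358],[15,-7.43,-4.88,0.0,1.358],[15,-7.43,-4.88,0.0,1.358],[15,-7.43,-4.88,0.0,1.358],[15,-7.43,-4.88,0.0,1.358],[15,-7.43,-4.88,0.0,1.358],[15,-7.43,-4.88,0.0,1.358],[15,-7.43,-4.88,0.0,1.358],[15,-7.43,-4.88,0.0,1.358],[15,-7.43,-4.88,0.0,1.358]],
])

```text
time_s: 28.82
tcp_pos: [0.6115, 0.3196, 0.1349]
orientation: [-180.0, -0.2, -176.3]
contact_force: [0.5, 0.2, -2.1]
opening: 0.02
gripper_force: 61.9
```

```bash
python3 plan.py 611 320 12 183.7
python3 - <<'E'
from h import *
c=cam('wrist');save(c,'w13.png');P=cloud(c);s=r.sense()
R=Ro.from_euler('xyz',s['orientation'],degrees=True).as_matrix();Q=(P-s['tcp_pos'])@R*1000
m=(np.abs(Q[...,1])<9)&(np.abs(Q[...,0])<60)&(Q[...,2]>-30)&(Q[...,2]<-4)
q=Q[m];print(np.percentile(q,[1,50,99],axis=0).round(1).tolist(),len(q))
t=q[np.abs(q[:,1])<3];print('top slope',np.polyfit(t[:,0],t[:,2],1).round(3))
E
```

```text
tcp [611.5 319.6 134.9] yaw -176.3 open 20.0 F [ 0.5  0.2 -2.1] t 28.8
(611.0, 320.0, 12.0, 183.7) -> [0.005 0.018 4.096] turn 0.0
[[-40.3, -8.8, -21.0], [9.0, 0.2, -18.8], [43.6, 8.8, -7.5]] 11052
top slope [  0.02  -19.547]
```

View pics/w13.png

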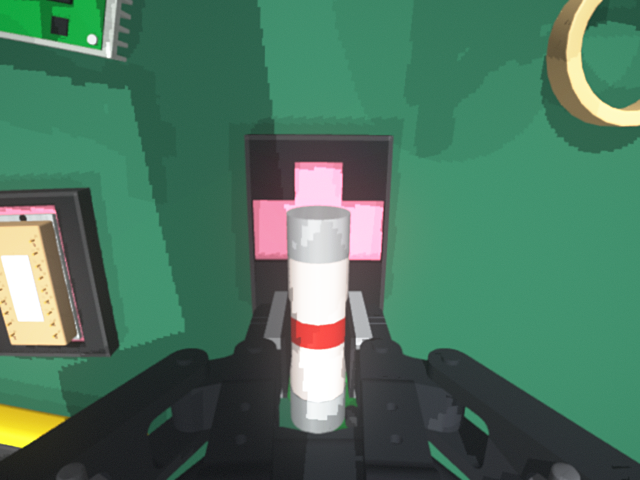

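The fuse is held level above the cross-shaped pocket, whose far arm shows at (318,185). They line up.

Call:
drive_tool([
  [[15,-0.04,0.01,1.5,0],[15,-0.04,0.01,2.8,0],[15,-0.04,0.01,3.5,0],[15,-0.04,0.01,3.8,0],[15,-0.04,0.01,3.95,0],[15,-0.04,0.01,4.02,0],[15,-0.04,0.01,4.05,0],[15,-0.04,0.01,4.05,0]],
])

```text
time_s: 29.88
tcp_pos: [0.6143, 0.3206, 0.0158]
orientation: [180.0, 0.1, -176.3]
contact_force: [0.1, -1.2, -0.8]
opening: 0.0199
gripper_force: 61.9
```

Call:
drive_tool([
  [[15,0.03,0,0.05,0],[15,0.03,0,0.1,0],[15,0.03,0,0.14,0],[15,0.03,0,0.17,0],[15,0.03,0,0.17,0]],
])

```text
time_s: 30.5
tcp_pos: [0.6128, 0.3203, 0.0109]
orientation: [-180.0, -0.0, -176.3]
contact_force: [-3.4, -1.1, 4.8]
opening: 0.0194
gripper_force: 62.4
```

Call:
drive_tool([
  [[36,0,0,0,0],[36,0,0,0,0],[36,0,0,0,0],[36,0,0,0,0],[36,0,0,-1,0],[36,0,0,-3,0],[36,0,0,-5,0],[36,0,0,-5,0],[36,0,0,-5,0]],
])

```text
time_s: 31.62
tcp_pos: [0.6128, 0.3202, 0.1599]
orientation: [180.0, 0.0, -176.3]
contact_force: [-0.6, -0.1, -0.7]
opening: 0.0361
gripper_force: 0.0
```

```bash
python3 top.py 22 38 60 611 320 w14
python3 - <<'E'
from h import *
c=cam('scene');save(c,'s14.png')
P=cloud(c)
for n,x,y,rd in(('mod',.664,.114,.03),('cap',.6645,-.125,.012),('fan',.596,-.3175,.026)):
    m=np.hypot(P[...,0]-x,P[...,1]-y)<rd;print(n,np.percentile(P[m][:,2],[50,90]).round(4))
E
```

```text
(array([612.5, 321.1]), 85.0, 22.1, 3.6) z [24.4 29.8 31.9] n 3371 px 302 333 164 280
tcp [611.9 319.9 158.5] yaw -176.3 open 35.7 F [-1.1  0.4 -0.3] t 31.7
mod [0.0309 0.0331]
cap [0.0616 0.0634]
fan [0.0279 0.032 ]
```

View pics/s14.png

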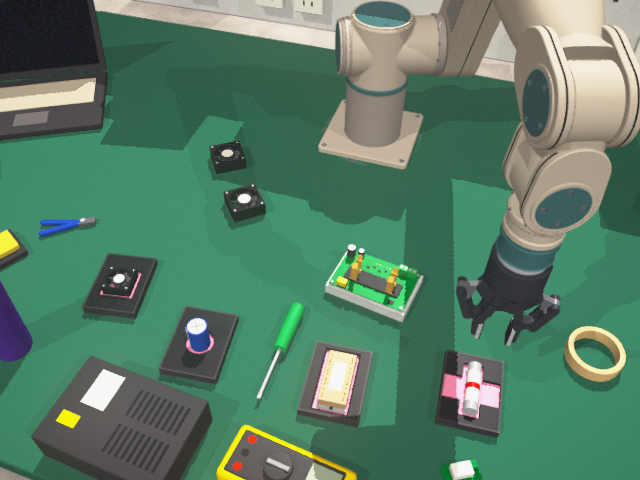

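All four parts sit in their pockets: fan (120,280), capacitor (197,335), module (337,378) and fuse (472,388). The heights match and the gripper is clear, so I'm handing in.

```bash
python3 -c "
from cell import r
print(r.close_job())"
```

```text
the job is handed in; nothing more can be done
None
```

The module, capacitor, fan and fuse were each set down in their matching trays, checked as fully seated by their measured heights, and the job was handed in at about 32 s of the 120 s limit.

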